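# Complete a colour-matched build kit and slide it to the hand-over case

## Robot

A 6-joint arm with a two-finger parallel gripper is mounted at the origin on the work surface. World frame = base frame: x ahead of the robot, y to its left, z up, the work surface at z = 0. Lengths are in m, angles in rad, forces in N, time in s.
With the tool pointing down it reaches from about 0.275 to 0.725 m from the base axis. Payload 15.9 kg.
Tool frame: the origin (TCP) lies where the fingers leave the gripper's body, on its centre line; the fingertips stand 73 mm ahead of it and the grasp point (between the pads) lies ahead of it (arm.hold_point_z is the y of the grasp point in the tool frame, in m); y points along the fingers, z is the direction in which the jaws open and shut, and the axes are right-handed (so a half turn about y gives the same grasp; the last joint's range is limited). The gripper opens to 85 mm and grips with 20 to 120 N. Pads are 22 mm wide; open, the fingers measure 114 mm over their backs; the gripper's body (76 mm by 85 mm) begins 54 mm behind the grasp point. The pads swing forward as they close: fully open they stand 13 mm farther back than shut.
Start: joints at [1.137, 0.213, -0.034, 1.323, 0, 1.571], TCP at [0.21, 0.454, 0.304] pointing down, gripper open.
Joint ranges: [-2.98, 2.98], [-0.74, 1.72], [-1.14, 1.35], [-2.1, 2.04], [-1.57, 1.44], [-3.14, 3.14]. Speed limits (rad/s): [1.89, 1.89, 2.39, 2.57, 3.14, 3.14].

## Interface

Orientations are given as a 3x3 rotation matrix whose columns are the frame's x, y, z axes.
In Python, from station import get_obs, viewer, order, arm gives the robot as it stands.
- The arm moves only by the tool carry_out, never from a script. Its argument "targets" is a list of rows, each an object of numbers: "hand": the closure in counts, from 0 (fully open) to 255 (shut); "dx", "dy", "dz": the shift along the world's x, y, z in m; "rx", "ry", "rz": the turn, a rotation vector about the world's x, y, z in rad. A call has 1 to 12 rows; each row is the pose to reach, as a shift and turn from the pose commanded when the call began; what a row does not reach only later rows make up. A row lasts 1/8 s, in which the tool goes at most 62.5 mm and 10.7 degrees, less where a joint would pass 70% of its speed; a pose out of reach is approached as far as the arm can. A call with a gripper value outside its range is refused whole. The fingers move at their own pace and stop on an object; "squeeze" is the grip in N (left out, the last holds). Time passes only in rows, so rows that repeat a pose let the fingers close. It gives the time, the measured TCP pose, the force and the opening at its end, in the units of the state.
- get_obs(): the state, without advancing time (a new reading comes with each control period).
- viewer.read_camera(name): name is "scene" or "top"; returns (picture, depth): 384x512x3 uint8, blue, green, red; 384x512 float32, m along the optical axis (not along the pixel's ray), 0 where there is no reading.
- viewer.camera_info(name): a dict with "fx", "fy", "cx", "cy" (pixels), "R" (3x3) and "t" (3): a world point X has camera coordinates R X + t. Camera axes: x right, y down, z forward; pixel columns grow to the right and rows downward; lengths in m; the calibration is good to about 2 mm. A picture is of the moment at which its call begins. camera_info takes no time and is no camera call.
- order.hand_in(): hands the job in, once; it reports no verdict.
Trained networks look in the newest picture that a camera, given by its name, has taken for a name from the list of things; names that differ only in an ending like _2 or _b are one class to them, and where a whole thing is asked for, a point or a joint stands for the part that bears it (a point fixed in the world has none). Each returns a list of dicts, best first, with "p" (0 to 1); they miss things now and then, are a little off and sometimes report something else, mostly with a low value. They report only what shows in the picture. A call takes as long as a camera call. They do not tell look-alikes from the thing itself.
- viewer.look_for(camera, label): "position" ([x, y, z] in m, in world coordinates, good to about 4 mm: the middle of the surface that is visible of it).
- viewer.cut_out(camera, label): "mask" (384x512 bool, what is visible of it).
The state is a dict: "t": time; "qpos": joint angles; "qd": joint speeds; "joint_torque": joint torques, N m; "position": TCP position; "tcp_rot": TCP orientation; "wrist_force": force on the tool from outside, world axes, zero at the start; "torque": the same for the moment, N m; "gripper_width": finger opening in m.
Only numpy, scipy, OpenCV 4.12 (cv2) and the standard library are available. Lean on these libraries where they do the work, as an engineer would, in place of code of your own. Each camera call takes 0.05 s, during which the arm holds its last target.

## Task

The orange tray on the black case holds one wheel hub: set down in the tray beside it, lying flat and not dropped, the handlebar stem of the same colour as that hub. Then slide the tray, without lifting it or letting it sag into the gap, across onto the blue case until it stands wholly on its top, about square to it, with the hub still upright in it. Leave the spare hub, the other stems and everything else on the bench as they are.

Things in the scene. Friction and masses are not known exactly. Their poses are not given: they have to be found in the camera images.
- tray: orange open parts tray, 150 (own x) by 200 (own y) by 30 high outside, walls and floor 5 thick, about 0.4 kg; origin under its centre, on the case's top. It starts on the black case, its 200 mm side roughly along world y, one hub standing towards its -y end
- start_case: fixed low black tool case with a flat top, 200 (x) by 250 (y) by 40 high; origin under its centre. Stands left (+y) or right (-y) of the blue one, at random; axes along the world's. Between the two is an open gap of 50 to 75 in y
- blue_case: fixed low blue tool case with a flat top, 200 (x) by 250 (y) by 38.5 high (1.5 lower than the black one); origin under its centre; axes along the world's
- stand: fixed pale wooden block, 90 by 90 by 45 high, carrying the spare hub; origin under its centre
- hub_purple: purple wheel hub standing upright on a 64 dia flange, 60 high over its steel axle end; origin under its centre; about 0.22 kg. One of the two hubs stands in the tray, the other on the wooden stand: see its position
- hub_green: green wheel hub standing upright on a 64 dia flange, 60 high over its steel axle end; origin under its centre; about 0.22 kg. One of the two hubs stands in the tray, the other on the wooden stand: see its position
- stem_purple: purple anodised handlebar stem lying on the bench, 110 long (along its own x), 36 wide (y), 36 high; origin under its middle. The middle 35 mm is a bar 30 wide whose top is 32 high: grip it across (along the stem's y). Upright round clamp (34 dia) at -x, cross-wise round clamp (36 dia) at +x. About 0.11 to 0.22 kg
- stem_green: green anodised handlebar stem lying on the bench, 110 long (along its own x), 36 wide (y), 36 high; origin under its middle. The middle 35 mm is a bar 30 wide whose top is 32 high: grip it across (along the stem's y). Upright round clamp (34 dia) at -x, cross-wise round clamp (36 dia) at +x. About 0.11 to 0.22 kg
- stem_black: black anodised handlebar stem lying on the bench, 110 long (along its own x), 36 wide (y), 36 high; origin under its middle. The middle 35 mm is a bar 30 wide whose top is 32 high: grip it across (along the stem's y). Upright round clamp (34 dia) at -x, cross-wise round clamp (36 dia) at +x. About 0.11 to 0.22 kg. Matches no hub: a bystander
- wrench: steel wrench 150 long lying between the stems, about along x; a bystander
- screwdriver: screwdriver with red handle, 160 long, lying between the stems, about along x; a bystander
- spray_can: aluminium can, 60 dia, 160 high, right of the cases; origin under its centre; a bystander
- lube_bottle: blue bottle with red cap, 50 dia, 130 high, left of the cases; origin under its centre; a bystander
- grease_jar: white jar, 64 dia, 60 high, behind the cases; origin under its centre; a bystander
Mind the look-alikes: they are no part of the job. What is shaped like the hub_purple but red or yellow is not meant.

How it is judged:
On the way, in this order (a step that is already met when the one before it is completed fails the run):
1. the stem that matches the tray's hub is lowered, still held, to within 10 mm of the tray's floor, the tray still on the black case (((distance between hub_purple and tray below 0.11 m and (x of stem_purple in the frame of tray between -0.05 and 0.05 m and y of stem_purple in the frame of tray between -0.09 and 0.09 m and z of stem_purple in the frame of tray between -0.005 and 0.015 m and angle between stem_purple's own z axis and vertical below 0.2 rad) and contact force between the fingers and stem_purple above 0.5 N) or (distance between hub_green and tray below 0.11 m and (x of stem_green in the frame of tray between -0.05 and 0.05 m and y of stem_green in the frame of tray between -0.09 and 0.09 m and z of stem_green in the frame of tray between -0.005 and 0.015 m and angle between stem_green's own z axis and vertical below 0.2 rad) and contact force between the fingers and stem_green above 0.5 N)) and y of tray in the frame of start_case between -0.06 and 0.06 m and x of tray in the frame of start_case between -0.06 and 0.06 m), for 0.04 s.
2. it is let go and lies flat in the tray, the tray still on the black case (((distance between hub_purple and tray below 0.11 m and (x of stem_purple in the frame of tray between -0.05 and 0.05 m and y of stem_purple in the frame of tray between -0.09 and 0.09 m and z of stem_purple in the frame of tray between -0.005 and 0.015 m and angle between stem_purple's own z axis and vertical below 0.2 rad) and contact force between the fingers and stem_purple below 0.05 N and linear speed of stem_purple below 0.02 m/s) or (distance between hub_green and tray below 0.11 m and (x of stem_green in the frame of tray between -0.05 and 0.05 m and y of stem_green in the frame of tray between -0.09 and 0.09 m and z of stem_green in the frame of tray between -0.005 and 0.015 m and angle between stem_green's own z axis and vertical below 0.2 rad) and contact force between the fingers and stem_green below 0.05 N and linear speed of stem_green below 0.02 m/s)) and y of tray in the frame of start_case between -0.06 and 0.06 m and x of tray in the frame of start_case between -0.06 and 0.06 m), for 0.2 s.
At the end, for the whole second after the job is handed in: The tray stands at rest and level on the blue case's top, its centre within 35 mm of the case's centre along each axis and its sides within 0.2 rad of the case's; in it the hub it started with stands upright and the stem of that hub's colour lies flat on the floor; nothing is held (((distance between hub_purple and tray below 0.11 m and (x of stem_purple in the frame of tray between -0.05 and 0.05 m and y of stem_purple in the frame of tray between -0.09 and 0.09 m and z of stem_purple in the frame of tray between -0.005 and 0.015 m and angle between stem_purple's own z axis and vertical below 0.2 rad) and x of hub_purple in the frame of tray between -0.075 and 0.075 m and y of hub_purple in the frame of tray between -0.1 and 0.1 m and z of hub_purple in the frame of tray between -0.005 and 0.015 m and angle between hub_purple's own z axis and vertical below 0.15 rad and linear speed of each of stem_purple, hub_purple below 0.01 m/s and contact force between the fingers and stem_purple below 0.05 N) or (distance between hub_green and tray below 0.11 m and (x of stem_green in the frame of tray between -0.05 and 0.05 m and y of stem_green in the frame of tray between -0.09 and 0.09 m and z of stem_green in the frame of tray between -0.005 and 0.015 m and angle between stem_green's own z axis and vertical below 0.2 rad) and x of hub_green in the frame of tray between -0.075 and 0.075 m and y of hub_green in the frame of tray between -0.1 and 0.1 m and z of hub_green in the frame of tray between -0.005 and 0.015 m and angle between hub_green's own z axis and vertical below 0.15 rad and linear speed of each of stem_green, hub_green below 0.01 m/s and contact force between the fingers and stem_green below 0.05 N)) and x of tray in the frame of blue_case between -0.035 and 0.035 m and y of tray in the frame of blue_case between -0.035 and 0.035 m and z of tray in the frame of blue_case between 0.034 and 0.044 m and angle between the y axis of tray and the y axis of blue_case, either way round below 0.2 rad and angle between tray's own z axis and vertical below 0.03 rad and linear speed of tray below 0.01 m/s and contact force between the fingers and tray below 0.05 N); the robot touches nothing.
It fails at once if the tray sagged or tipped (over 0.08 rad from level) (angle between tray's own z axis and vertical above 0.08 rad).
It fails at once if the tray was lifted (its underside above 52 mm) instead of slid (height (world z) of tray above 0.052 m).
It fails at once if a hub was toppled (angle between any of hub_purple, hub_green's own z axis and vertical above 0.4 rad).
It fails at once if the stem of the wrong colour was moved more than 30 mm ((distance between hub_purple and tray below 0.11 m and distance of stem_green from where it was at the start of the episode above 0.03 m) or (distance between hub_green and tray below 0.11 m and distance of stem_purple from where it was at the start of the episode above 0.03 m)).
It fails at once if the spare hub or another bystander (black stem, tool, can, bottle or jar) was moved more than 30 mm ((distance between hub_purple and tray below 0.11 m and distance of hub_green from where it was at the start of the episode above 0.03 m) or (distance between hub_green and tray below 0.11 m and distance of hub_purple from where it was at the start of the episode above 0.03 m) or distance of any of stem_black, wrench, screwdriver, spray_can, lube_bottle, grease_jar from where it was at the start of the episode above 0.03 m).
It also fails if it takes over 64 s, if anything falls off the work surface, if the arm or the gripper's body presses on something with over 40 N, if the wrist force passes 120 N, or if a joint passes its speed limit or range.

## Working session

There is one attempt and no reset: what is moved stays moved. The work goes in short steps, Python scripts to look and compute and a tool call to move; the robot and the scene stay as the last step left them, time stands still between calls to the robot, and variables do not carry over. Pictures are saved under pics/ and viewed, and the job is handed in when it is done.

Besides the shell and the picture viewer there is one more tool, called by a JSON object that holds its "name" and its "arguments", one argument or row to a line. carry_out: Moves the arm, as the interface text tells. Its arguments: {"type":"object","properties":{"targets":{"type":"array"},"squeeze":{"type":"number"}},"required":["targets"]}

```bash
mkdir -p pics; ls; cat > h.py <<'E'
import numpy as np, cv2
from station import get_obs, viewer, order, arm
def world(cam,u,v,d):
    c=viewer.camera_info(cam);R=np.array(c['R']);t=np.array(c['t'])
    p=np.stack([(u-c['cx'])/c['fx']*d,(v-c['cy'])/c['fy']*d,d],-1)
    return (p-t)@R
def cloud(cam,dep):
    v,u=np.mgrid[0:384,0:512]
    return world(cam,u,v,dep)
def proj(cam,X):
    c=viewer.camera_info(cam);p=np.array(c['R'])@np.array(X)+np.array(c['t'])
    return c['fx']*p[0]/p[2]+c['cx'],c['fy']*p[1]/p[2]+c['cy']
E
python3 - <<'E'
from h import *
np.set_printoptions(precision=4,suppress=True)
o=get_obs();print(o['t'],o['position'],o['tcp_rot'],arm.hold_point_z,o['gripper_width'],o['wrist_force'])
for n in ['top','scene']:
    im,d=viewer.read_camera(n);cv2.imwrite(f'pics/{n}0.png',im);np.savez(f'/tmp/{n}0.npz',im=im,d=d)
    c=viewer.camera_info(n);print(n,c['fx'],c['R'],c['t'])
E
```

```text
pics
0.0 [0.21   0.4535 0.3034] [[ 0.9074 -0.0005  0.4203]
 [-0.4203 -0.001   0.9074]
 [-0.     -1.     -0.0011]] 0.0539 0.08523707866948343 [ 0.0652 -0.0626 -0.0413]
top 399.04824175133484 [[-0.0299 -0.9995  0.0032]
 [-0.9681  0.0281 -0.249 ]
 [ 0.2488 -0.0106 -0.9685]] [0.0225 0.6116 1.1018]
scene 428.8798718078743 [[-0.6068  0.7948 -0.0057]
 [ 0.6847  0.519  -0.5117]
 [-0.4037 -0.3144 -0.8592]] [ 0.3734 -0.3774  1.7736]
```

View pics/top0.png

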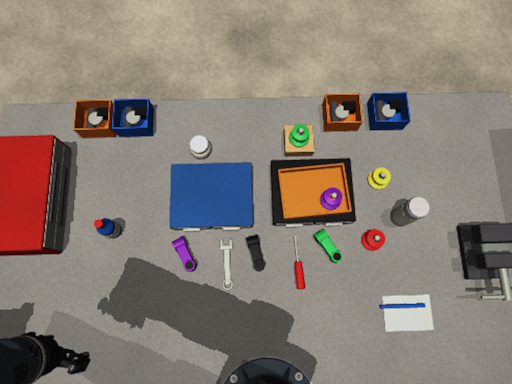

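View pics/scene0.png

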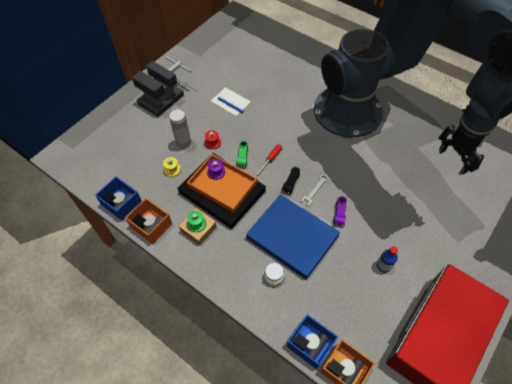

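```bash
python3 - <<'E'
from h import *
np.set_printoptions(precision=4,suppress=True)
masks={}
for cam in ['top']:
  z=np.load(f'/tmp/{cam}0.npz');P=cloud(cam,z['d'])
  for n in ['tray','start_case','blue_case','hub_purple','hub_green','stem_purple','stem_green','stem_black','wrench','screwdriver','stand','spray_can','lube_bottle','grease_jar']:
    r=viewer.cut_out(cam,n)
    for k in r[:3]:
        if k['p']<.25: continue
        m=k['mask']&(z['d']>0);q=P[m]
        (c,s,a)=cv2.minAreaRect((q[:,:2]*1000).astype(np.float32))
        vs=np.argwhere(k['mask']).mean(0)
        print(n,round(k['p'],2),'px',vs[::-1].round(),'med',np.median(q,0),'rect',np.round(c),np.round(s),round(a,1),'zmax',np.percentile(q[:,2],95),'bgr',np.median(z['im'][k['mask']],0))
E
```

```text
tray 0.83 px [311. 191.] med [ 0.6193 -0.1485  0.0447] rect [ 613. -162.] [162. 210.] 3.8 zmax 0.06952168416131495 bgr [ 44. 128. 212.]
tray 0.59 px [297. 145.] med [ 0.7557 -0.1159  0.0425] rect [ 784. -125.] [90. 92.] 89.8 zmax 0.04707820019751151 bgr [104.  165.5 205.5]
start_case 0.56 px [308. 193.] med [ 0.6049 -0.1382  0.0383] rect [ 622. -161.] [227. 264.] 0.0 zmax 0.04268768263484114 bgr [29. 29. 30.]
blue_case 0.77 px [210. 197.] med [0.6057 0.1533 0.0372] rect [616. 158.] [221. 261.] 0.5 zmax 0.04120139327512612 bgr [143.  81.  39.]
hub_purple 0.93 px [330. 199.] med [ 0.5794 -0.2043  0.0882] rect [ 582. -206.] [64. 58.] 50.4 zmax 0.0978213574699979 bgr [161.  44. 130.]
hub_purple 0.69 px [373. 240.] med [ 0.4608 -0.3296  0.0426] rect [ 463. -341.] [76. 64.] 88.5 zmax 0.05107991114650357 bgr [ 36.  39. 196.]
hub_purple 0.63 px [378. 179.] med [ 0.6494 -0.3654  0.0424] rect [ 652. -370.] [62. 61.] 34.9 zmax 0.05331487088347295 bgr [ 61. 198. 202.]
hub_green 0.72 px [299. 136.] med [ 0.7788 -0.1218  0.0887] rect [ 784. -125.] [60. 56.] 86.5 zmax 0.09861660278931768 bgr [ 78. 
[... 816 characters left out ...]
6515 bgr [ 32.  36. 192.]
stand 0.85 px [297. 145.] med [ 0.7529 -0.11    0.0425] rect [ 784. -124.] [92. 89.] 0.1 zmax 0.047074323233622456 bgr [104. 165. 210.]
stand 0.59 px [255. 252.] med [0.4354 0.0207 0.0325] rect [432.  22.] [103.  34.] 11.2 zmax 0.037821234236257224 bgr [41. 42. 44.]
spray_can 0.94 px [409. 212.] med [ 0.5247 -0.4095  0.1468] rect [ 531. -424.] [55. 57.] 24.5 zmax 0.1609977172506249 bgr [83. 87. 92.]
lube_bottle 0.87 px [108. 228.] med [0.5102 0.442  0.0836] rect [515. 449.] [42. 50.] 69.3 zmax 0.13018111157739065 bgr [65.  49.  37.5]
grease_jar 0.74 px [200. 147.] med [0.7601 0.1848 0.0569] rect [768. 185.] [60. 64.] 25.8 zmax 0.0622889369788549 bgr [220. 217. 215.]
```

```bash
python3 - <<'E'
from h import *
np.set_printoptions(precision=4,suppress=True)
print([a for a in dir(arm) if a[0]!='_'],get_obs()['t'])
z=np.load('/tmp/top0.npz');P=cloud('top',z['d']);im=z['im'].astype(int)
ok=z['d']>0
def rect(m,name):
    m=cv2.morphologyEx(m.astype(np.uint8),cv2.MORPH_OPEN,np.ones((2,2)))>0
    q=P[m];c,s,a=cv2.minAreaRect((q[:,:2]*1000).astype(np.float32));print(name,m.sum(),np.round(c,1),np.round(s,1),round(a,1),'z',np.median(q[:,2]),'rng',np.percentile(q,1,axis=0)[:2],np.percentile(q,99,axis=0)[:2])
X,Y,Z=P[...,0],P[...,1],P[...,2]
box=lambda a,b,c,d:ok&(X>a)&(X<b)&(Y>c)&(Y<d)
rect(box(.45,.74,0.0,.31)&(Z>.033)&(Z<.045)&(im[...,0]>im[...,2]+40),'blue')
rect(box(.45,.74,-.31,-.01)&(Z>.034)&(Z<.046)&(im.max(-1)<70),'black')
B,G,R=im[...,0],im[...,1],im[...,2]
org=(R>150)&(G>80)&(B<80)&(R>G+40)
rect(box(.5,.72,-.29,-.03)&org&(Z>.062)&(Z<.08),'rim')
rect(box(.5,.72,-.29,-.03)&org,'tray all')
pur=(R>G+40)&(B>G+40)
rect(box(.35,.52,.15,.32)&pur&(Z>.022),'stem')
m=box(.35,.52,.15,.32)&pur&(Z>.027);q=P[m][:,:2];mu=q.mean(0);w,v=np.linalg.eigh(np.cov((q-mu).T));print(mu,np.degrees(np.arctan2(v[1,1],v[0,1])),((q-mu)@v[:,1]).min(),((q-mu)@v[:,1]).max(),((q-mu)@v[:,0]).min(),((q-mu)@v[:,0]).max())
rect(box(.5,.72,-.29,-.1)&pur&(Z>.09),'hub top')
rect(box(.5,.72,-.29,-.1)&pur,'hub')
E
```

```text
['Unreachable', 'hold_point_z'] 0.8
blue 4942 [515.6 147. ] [400.  250.6] 1.4 z 0.03736023741903738 rng [0.514  0.0269] [0.7077 0.2701]
black 1524 [ 519.5 -152.8] [279.  445.8] 81.8 z 0.03867205299523144 rng [ 0.5167 -0.2937] [ 0.7134 -0.0363]
rim 180 [ 502.6 -142.1] [234.9 425.9] 78.0 z 0.0654726203346264 rng [ 0.4845 -0.2719] [ 0.6876 -0.0421]
tray all 2648 [ 502.6 -142.1] [234.9 425.9] 78.0 z 0.0443454491991081 rng [ 0.5299 -0.267 ] [ 0.6849 -0.0619]
stem 313 [377.5 152.9] [287.9  69.8] 52.9 z 0.0317012752926715 rng [0.386  0.2001] [0.4802 0.2608]
[0.4406 0.2341] -153.6933905708263 -0.04460360021670102 0.058632283625244516 -0.017824100603631224 0.01696043940048729
hub top 77 [ 588.5 -216.2] [40.4 55.6] 65.7 z 0.0908444434365557 rng [ 0.5607 -0.2372] [ 0.6056 -0.1946]
hub 331 [ 579.9 -216. ] [55.8 70. ] 12.7 z 0.08820647126324498 rng [ 0.5529 -0.2471] [ 0.6061 -0.1816]
```

```bash
python3 - <<'E'
from h import *
np.set_printoptions(precision=4,suppress=True)
z=np.load('/tmp/top0.npz');im=z['im'].astype(int)
c=viewer.camera_info('top');R=np.array(c['R']);t=np.array(c['t']);C=-R.T@t;print(C)
def onplane(u,v,h):
    d=np.stack([(u-c['cx'])/c['fx'],(v-c['cy'])/c['fy'],np.ones_like(u,float)],-1)@R
    return C+d*((h-C[2])/d[...,2])[...,None]
v,u=np.mgrid[0:384,0:512]
B,G,Rr=im[...,0],im[...,1],im[...,2]
org=(Rr>110)&(Rr>G*1.3)&(G>B*1.5)
blue=(B>Rr+50)&(B>G+30)
pur=(Rr>G+35)&(B>G+35)
def edges(m,h,bx,name):
    q=onplane(u,v,h);s=m&(q[...,0]>bx[0])&(q[...,0]<bx[1])&(q[...,1]>bx[2])&(q[...,1]<bx[3])
    n,l,st,_=cv2.connectedComponentsWithStats(s.astype(np.uint8));k=1+st[1:,4].argmax();s=l==k
    p=q[s];cx,cy=(p[:,0].min()+p[:,0].max())/2,(p[:,1].min()+p[:,1].max())/2
    # per row(x bins) extents
    out={}
    for ax,nm in((0,'x'),(1,'y')):
        o=1-ax;lo,hi=np.percentile(p[:,o],[12,88]);bins=np.linspace(lo,hi,25)
        for f,fn in((np.max,'max'),(np.min,'min')):
            E=np.array([[ (a+b)/2,f(p[(p[:,o]>=a)&(p[:,o]<b),ax])] for a,b in zip(bins[:-1],bins[1:])])
            k=np.polyfit(E[:,0],E[:,1],1);r=abs(E[:,1]-np.polyval(k,E[:,0]));g=r<np.median(r)*2.5+1e-4;k=np.polyfit(E[g,0],E[g,1],1)
            print(name,nm,fn,'at mid %.4f slope %.1f deg'%(np.polyval(k,(lo+hi)/2),np.degrees(np.arctan(k[0]))))
edges(org,.07,(.48,.74,-.31,-.02),'tray')
edges(blue,.0385,(.45,.75,0,.31),'blue')
q=onplane(u,v,.033);s=pur&(q[...,0]>.35)&(q[...,0]<.52)&(q[...,1]>.15)&(q[...,1]<.3)
r=cv2.minAreaRect((q[s][:,:2]*1000).astype(np.float32));print('stem',r)
big=cv2.resize(z['im'][140:290,150:380],None,fx=3.4,fy=3.4,interpolation=cv2.INTER_CUBIC);cv2.imwrite('pics/crop0.png',big)
E
```

```text
[0.3186 0.017  1.2193]
tray x max at mid 0.6852 slope -4.2 deg
tray x min at mid 0.5344 slope -4.1 deg
tray y max at mid -0.0596 slope 4.9 deg
tray y min at mid -0.2596 slope 4.3 deg
blue x max at mid 0.7116 slope 0.2 deg
blue x min at mid 0.5168 slope 0.3 deg
blue y max at mid 0.2735 slope -0.3 deg
blue y min at mid 0.0285 slope -0.4 deg
stem ((434.1219177246094, 229.92376708984375), (102.94193267822266, 36.36042785644531), 26.940446853637695)
```

View pics/crop0.png

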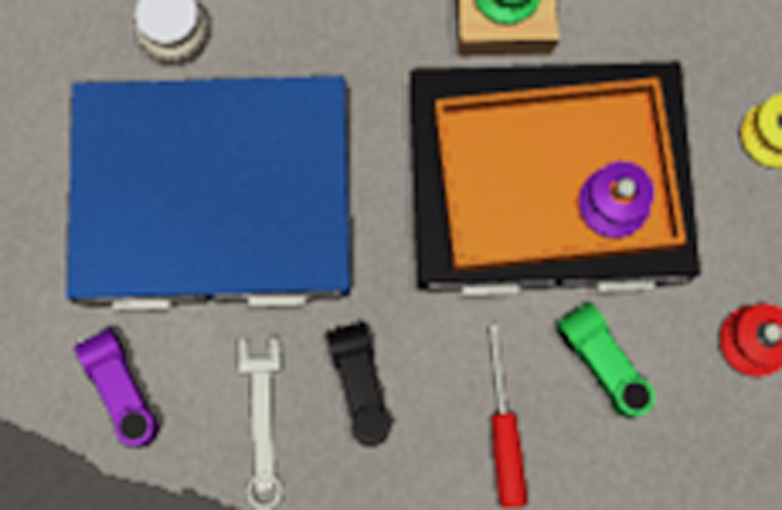

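{"name": "carry_out", "arguments": {
  "targets": [
    {"hand": 0,"dx": 0.04,"dy": -0.04,"dz": 0,"rz": 0.15},
    {"dx": 0.08,"dy": -0.08,"dz": 0,"rz": 0.3,"hand": 0},
    {"dx": 0.12,"dy": -0.12,"dz": 0,"rz": 0.45,"hand": 0},
    {"dx": 0.16,"dy": -0.16,"dz": -0.02,"rz": 0.6,"hand": 0},
    {"dx": 0.2,"dy": -0.2,"dz": -0.05,"rz": 0.75,"hand": 0},
    {"dx": 0.224,"dy": -0.2225,"dz": -0.09,"rz": 0.9,"hand": 0},
    {"dx": 0.224,"dy": -0.2225,"dz": -0.13,"rz": 0.9,"hand": 0},
    {"dx": 0.224,"dy": -0.2225,"dz": -0.14,"rz": 0.9,"hand": 0},
    {"dx": 0.224,"dy": -0.2225,"dz": -0.14,"rz": 0.9,"hand": 0}
  ],
  "squeeze": 30
}}

```text
validation failed for argument at $.ta...
```

```bash
python3 - <<'E'
from h import *
np.set_printoptions(precision=4,suppress=True)
o=get_obs();print(o['t'],o['position'],o['tcp_rot'],o['qpos'])
im,d=viewer.read_camera('top');i2,_=viewer.read_camera('scene')
cv2.imwrite('pics/a1.png',np.hstack([cv2.resize(im[180:330,100:260],(480,450)),cv2.resize(i2[130:270,260:410],(482,450))])[:, :800])
E
```

```text
0.8 [0.2101 0.4537 0.3039] [[ 0.9074 -0.      0.4203]
 [-0.4203  0.      0.9074]
 [-0.     -1.     -0.    ]] [ 1.137   0.2129 -0.0344  1.3235  0.      1.5708]
```

View pics/a1.png

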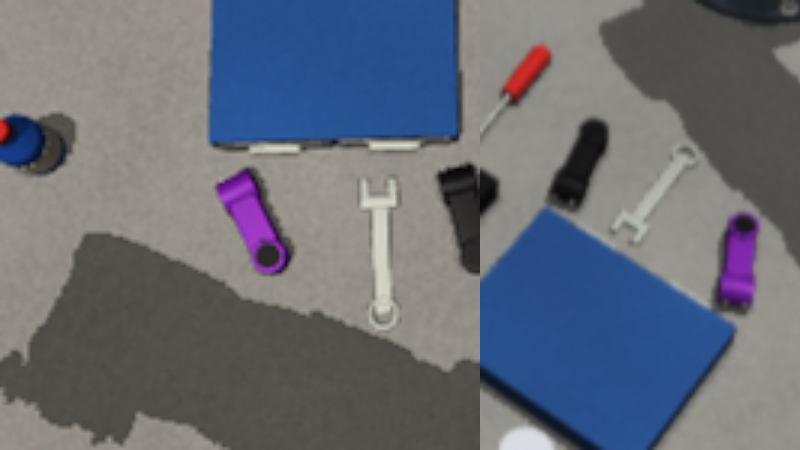

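The move was refused and the arm has not moved; the picture shows the stem untouched. I'll retry with every field filled in.

{"name": "carry_out", "arguments": {
  "targets": [
    {"hand": 0,"dx": 0.04,"dy": -0.04,"dz": 0,"rx": 0,"ry": 0,"rz": 0.15},
    {"hand": 0,"dx": 0.08,"dy": -0.08,"dz": 0,"rx": 0,"ry": 0,"rz": 0.3},
    {"hand": 0,"dx": 0.12,"dy": -0.12,"dz": 0,"rx": 0,"ry": 0,"rz": 0.45},
    {"hand": 0,"dx": 0.16,"dy": -0.16,"dz": -0.02,"rx": 0,"ry": 0,"rz": 0.6},
    {"hand": 0,"dx": 0.2,"dy": -0.2,"dz": -0.05,"rx": 0,"ry": 0,"rz": 0.75},
    {"hand": 0,"dx": 0.224,"dy": -0.2225,"dz": -0.09,"rx": 0,"ry": 0,"rz": 0.9},
    {"hand": 0,"dx": 0.224,"dy": -0.2225,"dz": -0.13,"rx": 0,"ry": 0,"rz": 0.9},
    {"hand": 0,"dx": 0.224,"dy": -0.2225,"dz": -0.14,"rx": 0,"ry": 0,"rz": 0.9},
    {"hand": 0,"dx": 0.224,"dy": -0.2225,"dz": -0.14,"rx": 0,"ry": 0,"rz": 0.9}
  ],
  "squeeze": 30
}}

```text
t: 2.02
position: [0.434, 0.2315, 0.1644]
tcp_rot: [[0.893, -0.0, -0.45], [0.45, -0.0, 0.893], [-0.0, -1.0, -0.0]]
wrist_force: [-0.7, -0.9, 1.2]
gripper_width: 0.0854
```

```bash
python3 - <<'E'
from h import *
np.set_printoptions(precision=4,suppress=True)
o=get_obs();print(o['t'],o['qpos'])
im,d=viewer.read_camera('top');i2,_=viewer.read_camera('scene')
cv2.imwrite('pics/a2.png',np.hstack([cv2.resize(im[180:330,100:260],(400,375)),cv2.resize(i2[130:270,260:410],(400,375))]))
E
```

```text
2.025 [ 0.49    0.2688 -0.3249  0.9772 -0.      0.0235]
```

View pics/a2.png

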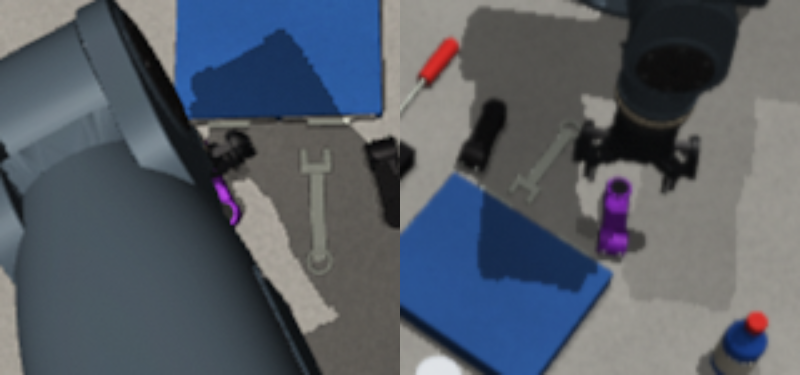

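{"name": "carry_out", "arguments": {
  "targets": [
    {"hand": 0,"dx": 0,"dy": 0,"dz": -0.03,"rx": 0,"ry": 0,"rz": 0},
    {"hand": 0,"dx": 0,"dy": 0,"dz": -0.06,"rx": 0,"ry": 0,"rz": 0},
    {"hand": 0,"dx": 0,"dy": 0,"dz": -0.08,"rx": 0,"ry": 0,"rz": 0},
    {"hand": 0,"dx": 0,"dy": 0,"dz": -0.088,"rx": 0,"ry": 0,"rz": 0},
    {"hand": 0,"dx": 0,"dy": 0,"dz": -0.088,"rx": 0,"ry": 0,"rz": 0},
    {"hand": 255,"dx": 0,"dy": 0,"dz": -0.088,"rx": 0,"ry": 0,"rz": 0},
    {"hand": 255,"dx": 0,"dy": 0,"dz": -0.088,"rx": 0,"ry": 0,"rz": 0},
    {"hand": 255,"dx": 0,"dy": 0,"dz": -0.088,"rx": 0,"ry": 0,"rz": 0},
    {"hand": 255,"dx": 0,"dy": 0,"dz": -0.088,"rx": 0,"ry": 0,"rz": 0},
    {"hand": 255,"dx": 0,"dy": 0,"dz": -0.088,"rx": 0,"ry": 0,"rz": 0},
    {"hand": 255,"dx": 0,"dy": 0,"dz": -0.088,"rx": 0,"ry": 0,"rz": 0}
  ],
  "squeeze": 35
}}

```text
t: 3.5
position: [0.4344, 0.2313, 0.0764]
tcp_rot: [[0.893, 0.001, -0.449], [0.449, 0.0, 0.893], [0.001, -1.0, -0.0]]
wrist_force: [-1.8, -0.2, 6.4]
gripper_width: 0.0294
```

{"name": "carry_out", "arguments": {
  "targets": [
    {"hand": 255,"dx": 0,"dy": 0,"dz": 0.03,"rx": 0,"ry": 0,"rz": 0},
    {"hand": 255,"dx": 0,"dy": 0,"dz": 0.08,"rx": 0,"ry": 0,"rz": 0},
    {"hand": 255,"dx": 0.01,"dy": -0.02,"dz": 0.12,"rx": 0,"ry": 0,"rz": -0.05},
    {"hand": 255,"dx": 0.03,"dy": -0.06,"dz": 0.12,"rx": 0,"ry": 0,"rz": -0.1},
    {"hand": 255,"dx": 0.055,"dy": -0.11,"dz": 0.12,"rx": 0,"ry": 0,"rz": -0.15},
    {"hand": 255,"dx": 0.08,"dy": -0.16,"dz": 0.12,"rx": 0,"ry": 0,"rz": -0.2},
    {"hand": 255,"dx": 0.105,"dy": -0.21,"dz": 0.12,"rx": 0,"ry": 0,"rz": -0.25},
    {"hand": 255,"dx": 0.13,"dy": -0.26,"dz": 0.12,"rx": 0,"ry": 0,"rz": -0.3},
    {"hand": 255,"dx": 0.155,"dy": -0.31,"dz": 0.12,"rx": 0,"ry": 0,"rz": -0.35},
    {"hand": 255,"dx": 0.172,"dy": -0.343,"dz": 0.12,"rx": 0,"ry": 0,"rz": -0.39},
    {"hand": 255,"dx": 0.172,"dy": -0.343,"dz": 0.12,"rx": 0,"ry": 0,"rz": -0.39},
    {"hand": 255,"dx": 0.172,"dy": -0.343,"dz": 0.12,"rx": 0,"ry": 0,"rz": -0.39}
  ]
}}

```text
t: 5.0
position: [0.6059, -0.1116, 0.1957]
tcp_rot: [[0.997, -0.001, -0.076], [0.076, 0.0, 0.997], [-0.001, -1.0, 0.0]]
wrist_force: [0.6, -0.6, -0.9]
gripper_width: 0.0294
```

```bash
python3 - <<'E'
from h import *
np.set_printoptions(precision=4,suppress=True)
o=get_obs();print(o['t'],o['qpos'],o['gripper_width'],o['wrist_force'])
im,d=viewer.read_camera('top');i2,d2=viewer.read_camera('scene')
P=cloud('scene',d2);i=i2.astype(int);m=(i[...,2]>i[...,1]+35)&(i[...,0]>i[...,1]+35)&(d2>0)&(P[...,1]>-.165)&(P[...,1]<-.05)&(P[...,0]>.5)
q=P[m];print(len(q),q.mean(0),q.min(0),q.max(0))
cv2.imwrite('pics/a3.png',np.hstack([cv2.resize(im[120:270,220:380],(400,375)),cv2.resize(i2[110:250,150:300],(400,375))]))
E
```

```text
5.0 [-0.1822  0.4905  0.0857  1.1667  0.0001 -0.2585] 0.029439626720254547 [ 0.5825 -0.6228 -0.8833]
127 [ 0.6404 -0.1103  0.1522] [ 0.6067 -0.1279  0.1383] [ 0.6626 -0.0918  0.1612]
```

View pics/a3.png

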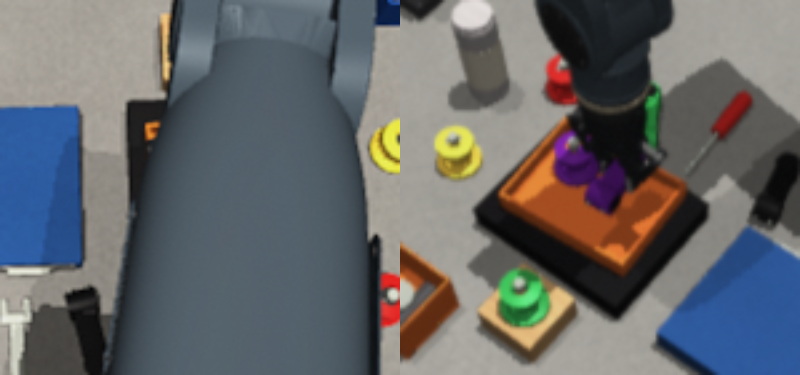

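{"name": "carry_out", "arguments": {
  "targets": [
    {"hand": 255,"dx": 0,"dy": 0,"dz": -0.02,"rx": 0,"ry": 0,"rz": 0},
    {"hand": 255,"dx": 0,"dy": 0,"dz": -0.04,"rx": 0,"ry": 0,"rz": 0},
    {"hand": 255,"dx": 0,"dy": 0,"dz": -0.055,"rx": 0,"ry": 0,"rz": 0},
    {"hand": 255,"dx": 0,"dy": 0,"dz": -0.065,"rx": 0,"ry": 0,"rz": 0},
    {"hand": 255,"dx": 0,"dy": 0,"dz": -0.07,"rx": 0,"ry": 0,"rz": 0},
    {"hand": 255,"dx": 0,"dy": 0,"dz": -0.072,"rx": 0,"ry": 0,"rz": 0},
    {"hand": 255,"dx": 0,"dy": 0,"dz": -0.073,"rx": 0,"ry": 0,"rz": 0},
    {"hand": 255,"dx": 0,"dy": 0,"dz": -0.073,"rx": 0,"ry": 0,"rz": 0}
  ]
}}

```text
t: 6.1
position: [0.6063, -0.1119, 0.1232]
tcp_rot: [[0.997, 0.0, -0.076], [0.076, -0.0, 0.997], [0.0, -1.0, -0.0]]
wrist_force: [0.2, -0.3, -0.7]
gripper_width: 0.0294
```

{"name": "carry_out", "arguments": {
  "targets": [
    {"hand": 255,"dx": 0,"dy": 0,"dz": -0.001,"rx": 0,"ry": 0,"rz": 0},
    {"hand": 255,"dx": 0,"dy": 0,"dz": -0.0015,"rx": 0,"ry": 0,"rz": 0},
    {"hand": 255,"dx": 0,"dy": 0,"dz": -0.002,"rx": 0,"ry": 0,"rz": 0},
    {"hand": 255,"dx": 0,"dy": 0,"dz": -0.002,"rx": 0,"ry": 0,"rz": 0}
  ]
}}

```text
t: 6.6
position: [0.6062, -0.1119, 0.1214]
tcp_rot: [[0.997, 0.0, -0.076], [0.076, -0.0, 0.997], [0.0, -1.0, -0.0]]
wrist_force: [-3.4, 0.4, 6.1]
gripper_width: 0.0296
```

{"name": "carry_out", "arguments": {
  "targets": [
    {"hand": 135,"dx": 0,"dy": 0,"dz": 0,"rx": 0,"ry": 0,"rz": 0},
    {"hand": 125,"dx": 0,"dy": 0,"dz": 0,"rx": 0,"ry": 0,"rz": 0},
    {"hand": 125,"dx": 0,"dy": 0,"dz": 0,"rx": 0,"ry": 0,"rz": 0},
    {"hand": 125,"dx": 0,"dy": 0,"dz": 0,"rx": 0,"ry": 0,"rz": 0},
    {"hand": 125,"dx": 0,"dy": 0,"dz": 0,"rx": 0,"ry": 0,"rz": 0}
  ]
}}

```text
t: 7.22
position: [0.6062, -0.1118, 0.1209]
tcp_rot: [[0.997, -0.0, -0.076], [0.076, -0.0, 0.997], [-0.0, -1.0, -0.0]]
wrist_force: [-0.1, -0.2, 0.3]
gripper_width: 0.0434
```

{"name": "carry_out", "arguments": {
  "targets": [
    {"hand": 125,"dx": 0,"dy": 0,"dz": 0.01,"rx": 0,"ry": 0,"rz": 0},
    {"hand": 125,"dx": 0,"dy": 0,"dz": 0.035,"rx": 0,"ry": 0,"rz": 0},
    {"hand": 125,"dx": 0,"dy": 0,"dz": 0.08,"rx": 0,"ry": 0,"rz": 0},
    {"hand": 125,"dx": 0,"dy": 0,"dz": 0.12,"rx": 0,"ry": 0,"rz": -0.15},
    {"hand": 0,"dx": 0,"dy": -0.03,"dz": 0.12,"rx": 0,"ry": 0,"rz": -0.3},
    {"hand": 0,"dx": 0,"dy": -0.06,"dz": 0.12,"rx": 0,"ry": 0,"rz": -0.48},
    {"hand": 0,"dx": 0,"dy": -0.09,"dz": 0.12,"rx": 0,"ry": 0,"rz": -0.66},
    {"hand": 0,"dx": 0,"dy": -0.12,"dz": 0.12,"rx": 0,"ry": 0,"rz": -0.84},
    {"hand": 0,"dx": 0,"dy": -0.15,"dz": 0.12,"rx": 0,"ry": 0,"rz": -1.02},
    {"hand": 0,"dx": 0,"dy": -0.183,"dz": 0.12,"rx": 0,"ry": 0,"rz": -1.2},
    {"hand": 0,"dx": 0,"dy": -0.183,"dz": 0.12,"rx": 0,"ry": 0,"rz": -1.38},
    {"hand": 0,"dx": 0,"dy": -0.183,"dz": 0.12,"rx": 0,"ry": 0,"rz": -1.571}
  ]
}}

```text
t: 8.72
position: [0.606, -0.2954, 0.2415]
tcp_rot: [[0.073, 0.0, 0.997], [-0.997, -0.0, 0.073], [0.0, -1.0, 0.0]]
wrist_force: [-0.3, -0.2, 0.3]
gripper_width: 0.0853
```

```bash
python3 - <<'E'
from h import *
np.set_printoptions(precision=4,suppress=True)
o=get_obs();print(o['t'],o['position'],o['qpos'],o['gripper_width'],o['wrist_force'])
im,d=viewer.read_camera('top');i2,d2=viewer.read_camera('scene')
for n in ['stem_purple','hub_purple','tray']:
  for k in viewer.look_for('scene',n)[:2]: print(n,k['p'],k['position'])
cv2.imwrite('pics/a4.png',np.hstack([cv2.resize(im[120:270,220:380],(400,375)),cv2.resize(i2[110:250,150:300],(400,375))]))
E
```

```text
8.725 [ 0.606  -0.2954  0.2415] [-0.4535  0.6037  0.388   1.3547  0.      1.0447] 0.0853238046553572 [-0.3181 -0.2211  0.3449]
stem_purple 0.64 [0.6161, -0.1091, 0.0744]
stem_purple 0.23 [0.5306, 0.4541, 0.0863]
hub_purple 0.77 [0.5888, -0.2034, 0.0887]
hub_purple 0.62 [0.6611, -0.3644, 0.021]
tray 0.82 [0.6227, -0.1624, 0.0436]
```

View pics/a4.png

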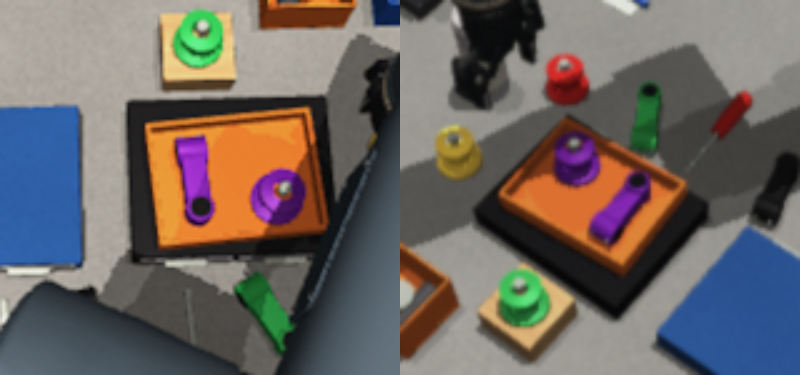

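```bash
python3 - <<'E'
from h import *
np.set_printoptions(precision=4,suppress=True)
i2,d2=viewer.read_camera('scene');P=cloud('scene',d2)
o=get_obs();T=o['position']
m=(d2>0)&(abs(P[...,0]-T[0])<.08)&(abs(P[...,1]-T[1])<.05)&(P[...,2]>.12)
q=P[m]-T;s=q[q[:,2].argsort()];print(len(q));print(s[:25])
for a in np.arange(-.085,0.02,.01):
    w=q[(q[:,2]>=a)&(q[:,2]<a+.01)]
    if len(w): print(round(a,3),len(w),w.min(0),w.max(0))
E
```

```text
4299
[[-0.0421 -0.0163 -0.059 ]
 [-0.0441 -0.004  -0.0574]
 [ 0.0436  0.0109 -0.0563]
 [ 0.0489  0.0113 -0.0559]
 [-0.0415  0.0033 -0.055 ]
 [-0.0405 -0.005  -0.0547]
 [-0.0467  0.0033 -0.0546]
 [-0.0413 -0.0101 -0.0539]
 [-0.0438  0.0016 -0.0531]
 [ 0.0495  0.008  -0.0524]
 [-0.0486  0.0021 -0.052 ]
 [ 0.0483  0.0119 -0.0506]
 [-0.0435 -0.0023 -0.0503]
 [-0.0403 -0.0132 -0.0498]
 [ 0.0477  0.007  -0.0497]
 [ 0.0437  0.0123 -0.0497]
 [-0.0446  0.0016 -0.0485]
 [-0.0429 -0.0152 -0.0484]
 [-0.04   -0.0034 -0.0479]
 [ 0.0546  0.0001 -0.0479]
 [-0.0412 -0.009  -0.0477]
 [ 0.0559  0.006  -0.0474]
 [-0.0443 -0.0117 -0.0473]
 [-0.0429 -0.0058 -0.047 ]
 [ 0.0571 -0.0019 -0.0469]]
-0.065 4 [-0.0441 -0.0163 -0.059 ] [ 0.0489  0.0113 -0.0559]
-0.055 25 [-0.0486 -0.0197 -0.055 ] [ 0.0571  0.0123 -0.0452]
-0.045 22 [-0.0569 -0.0173 -0.044 ] [ 0.0573  0.0137 -0.0352]
-0.035 21 [-0.0553 -0.0157 -0.0349] [ 0.0567  0.0132 -0.0255]
-0.025 13 [-0.061  -0.0111 -0.0242] [ 0.0551  0.012  -0.0155]
-0.015 48 [-0.0726 -0.0131 -0.0142] [ 0.0754  0.0163 -0.0051]
-0.005 63 [-0.0738 -0.0136 -0.0048] [0.0761 0.0194 0.0048]
0.005 69 [-0.071  -0.012   0.0051] [0.0756 0.0186 0.015 ]
0.015 46 [-0.0703 -0.008   0.0153] [0.0741 0.0186 0.0249]
```

{"name": "carry_out", "arguments": {
  "targets": [
    {"hand": 0,"dx": 0,"dy": -0.003,"dz": -0.04,"rx": 0,"ry": 0,"rz": 0},
    {"hand": 0,"dx": 0,"dy": -0.003,"dz": -0.08,"rx": 0,"ry": 0,"rz": 0},
    {"hand": 0,"dx": 0,"dy": -0.003,"dz": -0.11,"rx": 0,"ry": 0,"rz": 0},
    {"hand": 0,"dx": 0,"dy": -0.003,"dz": -0.1285,"rx": 0,"ry": 0,"rz": 0},
    {"hand": 0,"dx": 0,"dy": -0.003,"dz": -0.1285,"rx": 0,"ry": 0,"rz": 0}
  ]
}}

```text
t: 9.65
position: [0.6054, -0.2974, 0.1112]
tcp_rot: [[0.082, -0.002, 0.997], [-0.997, 0.001, 0.082], [-0.001, -1.0, -0.002]]
wrist_force: [0.7, -0.4, 0.7]
gripper_width: 0.0853
```

```bash
python3 - <<'E'
from h import *
i2,d2=viewer.read_camera('scene')
cv2.imwrite('pics/a5.png',cv2.resize(i2[110:250,140:300],(640,560),interpolation=cv2.INTER_CUBIC))
E
```

```text
(no output)
```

View pics/a5.png

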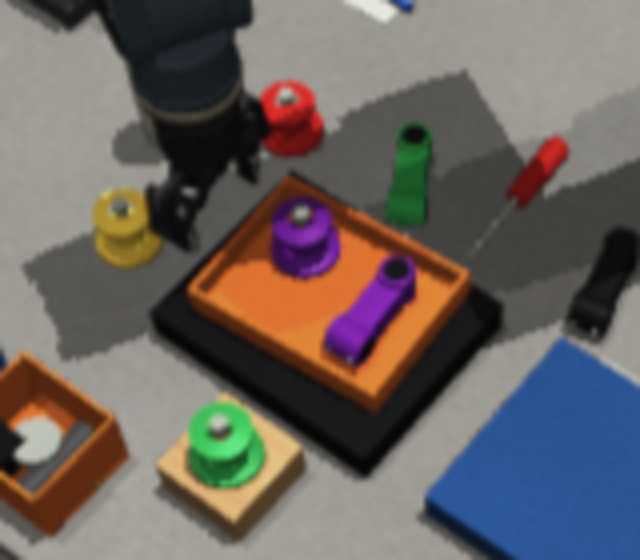

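{"name": "carry_out", "arguments": {
  "targets": [
    {"hand": 0,"dx": 0,"dy": 0.008,"dz": 0,"rx": 0,"ry": 0,"rz": 0},
    {"hand": 0,"dx": 0,"dy": 0.014,"dz": 0,"rx": 0,"ry": 0,"rz": 0},
    {"hand": 0,"dx": 0,"dy": 0.018,"dz": 0,"rx": 0,"ry": 0,"rz": 0},
    {"hand": 0,"dx": 0,"dy": 0.021,"dz": 0,"rx": 0,"ry": 0,"rz": 0},
    {"hand": 0,"dx": 0,"dy": 0.024,"dz": 0,"rx": 0,"ry": 0,"rz": 0},
    {"hand": 0,"dx": 0,"dy": 0.027,"dz": 0,"rx": 0,"ry": 0,"rz": 0},
    {"hand": 0,"dx": 0,"dy": 0.03,"dz": 0,"rx": 0,"ry": 0,"rz": 0},
    {"hand": 0,"dx": 0,"dy": 0.033,"dz": 0,"rx": 0,"ry": 0,"rz": 0},
    {"hand": 0,"dx": 0,"dy": 0.036,"dz": 0,"rx": 0,"ry": 0,"rz": 0},
    {"hand": 0,"dx": 0,"dy": 0.04,"dz": 0,"rx": 0,"ry": 0,"rz": 0}
  ]
}}

```text
t: 10.95
position: [0.6061, -0.2577, 0.1124]
tcp_rot: [[0.079, 0.0, 0.997], [-0.997, -0.0, 0.079], [0.0, -1.0, 0.0]]
wrist_force: [-1.4, -4.0, -0.2]
gripper_width: 0.0852
```

```bash
python3 - <<'E'
from h import *
i2,d2=viewer.read_camera('scene')
cv2.imwrite('pics/a6.png',cv2.resize(i2[110:250,140:300],(640,560),interpolation=cv2.INTER_CUBIC))
E
```

```text
(no output)
```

View pics/a6.png

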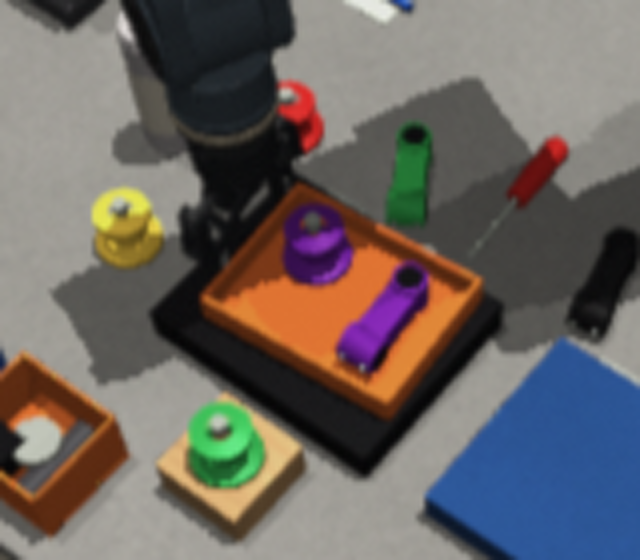

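{"name": "carry_out", "arguments": {
  "targets": [
    {"hand": 0,"dx": 0,"dy": 0.005,"dz": 0,"rx": 0,"ry": 0,"rz": -0.006},
    {"hand": 0,"dx": 0,"dy": 0.012,"dz": 0,"rx": 0,"ry": 0,"rz": -0.012},
    {"hand": 0,"dx": 0,"dy": 0.02,"dz": 0,"rx": 0,"ry": 0,"rz": -0.018},
    {"hand": 0,"dx": 0,"dy": 0.028,"dz": 0,"rx": 0,"ry": 0,"rz": -0.024},
    {"hand": 0,"dx": 0,"dy": 0.036,"dz": 0,"rx": 0,"ry": 0,"rz": -0.03},
    {"hand": 0,"dx": 0,"dy": 0.044,"dz": 0,"rx": 0,"ry": 0,"rz": -0.036},
    {"hand": 0,"dx": 0,"dy": 0.052,"dz": 0,"rx": 0,"ry": 0,"rz": -0.042},
    {"hand": 0,"dx": 0,"dy": 0.06,"dz": 0,"rx": 0,"ry": 0,"rz": -0.048},
    {"hand": 0,"dx": 0,"dy": 0.068,"dz": 0,"rx": 0,"ry": 0,"rz": -0.054},
    {"hand": 0,"dx": 0,"dy": 0.076,"dz": 0,"rx": 0,"ry": 0,"rz": -0.06},
    {"hand": 0,"dx": 0,"dy": 0.082,"dz": 0,"rx": 0,"ry": 0,"rz": -0.066},
    {"hand": 0,"dx": 0,"dy": 0.086,"dz": 0,"rx": 0,"ry": 0,"rz": -0.072}
  ]
}}

```text
t: 12.5
position: [0.6061, -0.1715, 0.1124]
tcp_rot: [[0.007, -0.0, 1.0], [-1.0, -0.0, 0.007], [0.0, -1.0, -0.0]]
wrist_force: [-0.9, -4.9, 1.2]
gripper_width: 0.0852
```

```bash
python3 - <<'E'
from h import *
i2,d2=viewer.read_camera('scene')
cv2.imwrite('pics/a7.png',cv2.resize(i2[130:270,170:330],(640,560),interpolation=cv2.INTER_CUBIC))
E
```

```text
(no output)
```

View pics/a7.png

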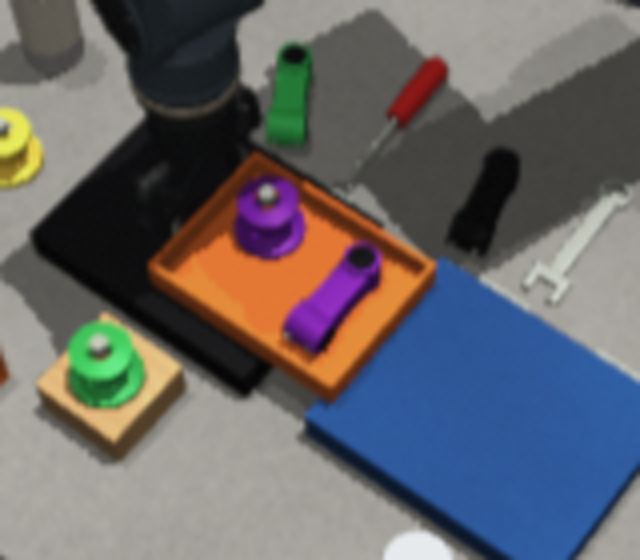

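The tray bridges the gap level, with its front on the blue case and its contents standing. I'll keep pushing.

{"name": "carry_out", "arguments": {
  "targets": [
    {"hand": 0,"dx": 0,"dy": 0.005,"dz": 0,"rx": 0,"ry": 0,"rz": 0},
    {"hand": 0,"dx": 0,"dy": 0.012,"dz": 0,"rx": 0,"ry": 0,"rz": 0},
    {"hand": 0,"dx": 0,"dy": 0.02,"dz": 0,"rx": 0,"ry": 0,"rz": 0},
    {"hand": 0,"dx": 0,"dy": 0.028,"dz": 0,"rx": 0,"ry": 0,"rz": 0},
    {"hand": 0,"dx": 0,"dy": 0.036,"dz": 0,"rx": 0,"ry": 0,"rz": 0},
    {"hand": 0,"dx": 0,"dy": 0.044,"dz": 0,"rx": 0,"ry": 0,"rz": 0},
    {"hand": 0,"dx": 0,"dy": 0.052,"dz": 0,"rx": 0,"ry": 0,"rz": 0},
    {"hand": 0,"dx": 0,"dy": 0.06,"dz": 0,"rx": 0,"ry": 0,"rz": 0},
    {"hand": 0,"dx": 0,"dy": 0.068,"dz": 0,"rx": 0,"ry": 0,"rz": 0},
    {"hand": 0,"dx": 0,"dy": 0.076,"dz": 0,"rx": 0,"ry": 0,"rz": 0},
    {"hand": 0,"dx": 0,"dy": 0.084,"dz": 0,"rx": 0,"ry": 0,"rz": 0},
    {"hand": 0,"dx": 0,"dy": 0.09,"dz": 0,"rx": 0,"ry": 0,"rz": 0}
  ]
}}

```text
t: 14.05
position: [0.6062, -0.0815, 0.1126]
tcp_rot: [[0.007, 0.0, 1.0], [-1.0, -0.0, 0.007], [0.0, -1.0, 0.0]]
wrist_force: [-0.5, -5.4, 1.6]
gripper_width: 0.0853
```

{"name": "carry_out", "arguments": {
  "targets": [
    {"hand": 0,"dx": 0,"dy": 0.006,"dz": 0,"rx": 0,"ry": 0,"rz": 0},
    {"hand": 0,"dx": 0,"dy": 0.014,"dz": 0,"rx": 0,"ry": 0,"rz": 0},
    {"hand": 0,"dx": 0,"dy": 0.022,"dz": 0,"rx": 0,"ry": 0,"rz": 0},
    {"hand": 0,"dx": 0,"dy": 0.03,"dz": 0,"rx": 0,"ry": 0,"rz": 0},
    {"hand": 0,"dx": 0,"dy": 0.038,"dz": 0,"rx": 0,"ry": 0,"rz": 0},
    {"hand": 0,"dx": 0,"dy": 0.046,"dz": 0,"rx": 0,"ry": 0,"rz": 0},
    {"hand": 0,"dx": 0,"dy": 0.054,"dz": 0,"rx": 0,"ry": 0,"rz": 0},
    {"hand": 0,"dx": 0,"dy": 0.062,"dz": 0,"rx": 0,"ry": 0,"rz": 0},
    {"hand": 0,"dx": 0,"dy": 0.07,"dz": 0,"rx": 0,"ry": 0,"rz": 0},
    {"hand": 0,"dx": 0,"dy": 0.076,"dz": 0,"rx": 0,"ry": 0,"rz": 0},
    {"hand": 0,"dx": 0,"dy": 0.08,"dz": 0,"rx": 0,"ry": 0,"rz": 0}
  ]
}}

```text
t: 15.42
position: [0.6061, -0.0014, 0.1123]
tcp_rot: [[0.008, -0.0, 1.0], [-1.0, 0.0, 0.008], [-0.0, -1.0, -0.0]]
wrist_force: [-0.3, -3.8, -0.9]
gripper_width: 0.0856
```

```bash
python3 - <<'E'
from h import *
i2,d2=viewer.read_camera('scene');P=cloud('scene',d2)
i=i2.astype(int);B,G,R=i[...,0],i[...,1],i[...,2]
m=(R>110)&(R>G*1.3)&(G>B*1.5)&(d2>0)&(P[...,1]>-.1)&(P[...,1]<.32)&(P[...,0]>.5)&(P[...,0]<.75)&(P[...,2]>.03)
q=P[m];print(np.percentile(q,[.5,99.5],axis=0))
cv2.imwrite('pics/a8.png',cv2.resize(i2[150:290,190:350],(640,560),interpolation=cv2.INTER_CUBIC))
E
```

```text
[[0.54557288 0.00945185 0.03740701]
 [0.69516087 0.20757876 0.0734113 ]]
```

View pics/a8.png

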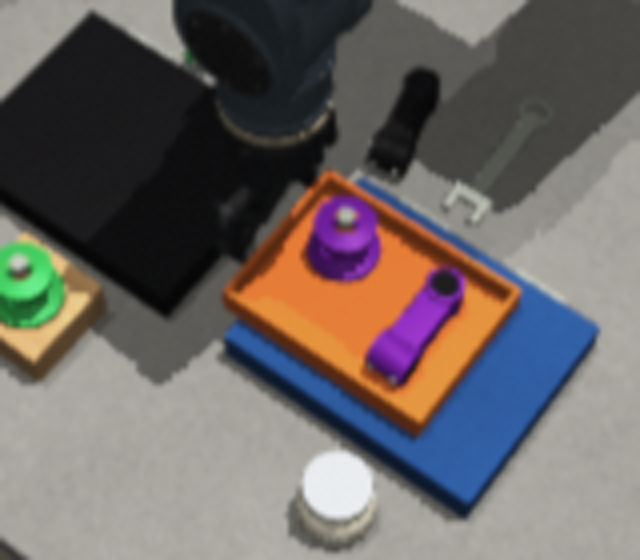

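{"name": "carry_out", "arguments": {
  "targets": [
    {"hand": 0,"dx": 0,"dy": 0.006,"dz": 0,"rx": 0,"ry": 0,"rz": 0},
    {"hand": 0,"dx": 0,"dy": 0.014,"dz": 0,"rx": 0,"ry": 0,"rz": 0},
    {"hand": 0,"dx": 0,"dy": 0.022,"dz": 0,"rx": 0,"ry": 0,"rz": 0},
    {"hand": 0,"dx": 0,"dy": 0.029,"dz": 0,"rx": 0,"ry": 0,"rz": 0},
    {"hand": 0,"dx": 0,"dy": 0.034,"dz": 0,"rx": 0,"ry": 0,"rz": 0},
    {"hand": 0,"dx": 0,"dy": 0.037,"dz": 0,"rx": 0,"ry": 0,"rz": 0},
    {"hand": 0,"dx": 0,"dy": 0.039,"dz": 0,"rx": 0,"ry": 0,"rz": 0},
    {"hand": 0,"dx": 0,"dy": 0.039,"dz": 0,"rx": 0,"ry": 0,"rz": 0}
  ]
}}

```text
t: 16.48
position: [0.6062, 0.0374, 0.1124]
tcp_rot: [[0.008, 0.0, 1.0], [-1.0, 0.001, 0.008], [-0.001, -1.0, 0.0]]
wrist_force: [-0.6, -1.0, -0.1]
gripper_width: 0.0851
```

{"name": "carry_out", "arguments": {
  "targets": [
    {"hand": 0,"dx": 0,"dy": -0.008,"dz": 0,"rx": 0,"ry": 0,"rz": 0},
    {"hand": 0,"dx": 0,"dy": -0.025,"dz": 0,"rx": 0,"ry": 0,"rz": 0},
    {"hand": 0,"dx": 0,"dy": -0.05,"dz": 0.02,"rx": 0,"ry": 0,"rz": 0},
    {"hand": 0,"dx": 0,"dy": -0.08,"dz": 0.06,"rx": 0,"ry": 0,"rz": 0},
    {"hand": 0,"dx": 0,"dy": -0.11,"dz": 0.1,"rx": 0,"ry": 0,"rz": 0},
    {"hand": 0,"dx": 0,"dy": -0.14,"dz": 0.15,"rx": 0,"ry": 0,"rz": 0},
    {"hand": 0,"dx": -0.02,"dy": -0.18,"dz": 0.18,"rx": 0,"ry": 0,"rz": 0},
    {"hand": 0,"dx": -0.04,"dy": -0.22,"dz": 0.18,"rx": 0,"ry": 0,"rz": 0},
    {"hand": 0,"dx": -0.06,"dy": -0.26,"dz": 0.18,"rx": 0,"ry": 0,"rz": 0},
    {"hand": 0,"dx": -0.06,"dy": -0.28,"dz": 0.18,"rx": 0,"ry": 0,"rz": 0},
    {"hand": 0,"dx": -0.06,"dy": -0.28,"dz": 0.18,"rx": 0,"ry": 0,"rz": 0}
  ]
}}

```text
t: 17.85
position: [0.5459, -0.2444, 0.2922]
tcp_rot: [[0.005, 0.0, 1.0], [-1.0, 0.0, 0.005], [-0.0, -1.0, 0.0]]
wrist_force: [1.1, -0.1, -0.3]
gripper_width: 0.0852
```

```bash
python3 - <<'E'
from h import *
np.set_printoptions(precision=4,suppress=True)
o=get_obs();print(o['t'],o['position'],o['qd'],o['wrist_force'])
i2,d2=viewer.read_camera('scene');im,d=viewer.read_camera('top')
for n,I,D in(('scene',i2,d2),('top',im,d)):
    P=cloud(n,D);i=I.astype(int);B,G,R=i[...,0],i[...,1],i[...,2]
    bx=(D>0)&(P[...,1]>-.1)&(P[...,1]<.35)&(P[...,0]>.45)&(P[...,0]<.75)&(P[...,2]>.03)
    for nm,m in(('tray',(R>110)&(R>G*1.3)&(G>B*1.5)),('blue',(B>R+50)&(B>G+30)&(P[...,2]<.043))):
        q=P[m&bx];r=cv2.minAreaRect((q[:,:2]*1000).astype(np.float32));print(n,nm,np.percentile(q,[.5,99.5],axis=0),np.round(r[0]),np.round(r[1]),r[2])
cv2.imwrite('pics/a9.png',np.hstack([cv2.resize(im[100:300,150:350],(400,400)),cv2.resize(i2[130:290,180:340],(400,400))]))
cv2.imwrite('pics/a9f.png',im)
E
```

```text
17.85 [ 0.5459 -0.2444  0.2922] [ 0.0439 -0.005  -0.0119 -0.0018  0.0082  0.02  ] [ 1.08   -0.1284 -0.3298]
scene tray [[0.5461 0.0488 0.0373]
 [0.6946 0.2463 0.0737]] [620. 147.] [151. 199.] 0.3919900059700012
scene blue [[0.5189 0.0261 0.0312]
 [0.7166 0.2734 0.0429]] [616. 149.] [201. 249.] 0.20430970191955566
top tray [[0.5421 0.0497 0.0359]
 [0.7017 0.2475 0.0721]] [631.  72.] [179. 371.] 8.57760238647461
top blue [[0.5155 0.028  0.0315]
 [0.7129 0.2753 0.0424]] [615. 152.] [249. 199.] 89.9833755493164
```

View pics/a9.png

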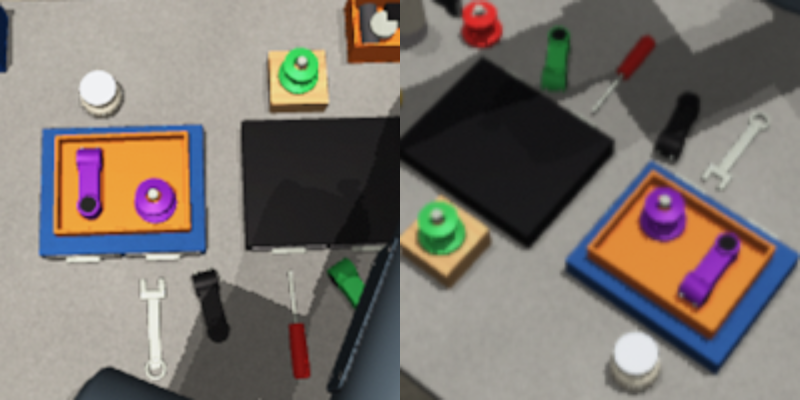

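View pics/a9f.png

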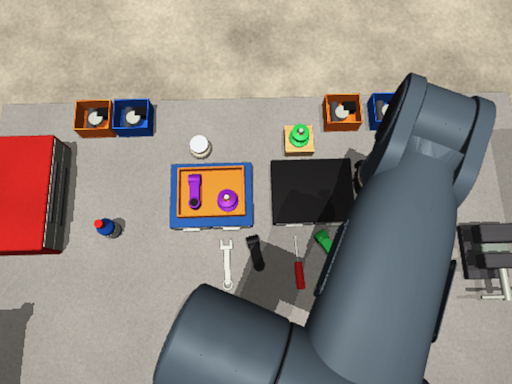

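The tray is centred on the blue case to within a few mm and sits square. The purple hub is upright, the purple stem lies flat, and nothing is touching the robot. I'm handing in.

```bash
python3 - <<'E'
from h import *
print(order.hand_in())
E
```

```text
the job is handed in; nothing more can be done
None
```

I set the purple stem down flat in the tray beside the purple hub. I then pushed the tray with two open fingers across the gap onto the blue case, backed the arm off and handed the job in at about 18 s.

**Last checks:**
- **Tray position:** the scene camera put the tray's centre at about (620, 147) mm and the blue case's at (616, 149) mm, under 1° out of square. The stem lay flat and the hub stood upright.
- **Bystanders:** the ones in view looked unmoved in the last pictures. The spray can, the red and yellow hubs and part of the green stem were hidden or out of view. I didn't measure any of the bystanders again.

**Failed or disagreed:**
- The first move call was refused because it left out the zero rx and ry fields; nothing moved.
- In the final top view, the rectangle fit of the tray was thrown off by stray pixels. That view's coordinate ranges still agreed with the scene camera to within a few mm.

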